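Lid down, spirit level out through the short opening

ROBOT

A 6-joint arm with a two-finger parallel gripper is mounted at the origin on the work surface. World frame = base frame: x ahead of the robot, y to its left, z up, the work surface at z = 0. Lengths are in m, angles in degrees, forces in N, time in s.
With the tool pointing down it reaches from about 0.4 to 0.825 m from the base axis. Payload 7 kg.
Tool frame: the origin (TCP) lies on the centre line of the jaws, within the pads' length; the fingertips stand 19 mm ahead of it and the grasp point (between the pads) is the TCP (r.tip_extent is the distance from the TCP to the fingertips, in m); z points along the fingers, y is the line along which they close (so a half turn about z gives the same grasp; the last joint's range is limited). The gripper opens to 88 mm and grips with 3 to 60 N. Pads are 19 mm wide; open, the fingers measure 130 mm over their backs; the gripper's body (78 mm by 193 mm) begins 47 mm behind the grasp point.
Start: joints at [-58.321, 20.546, 0.682, 0, -70.136, -16.507], TCP at [0.177, -0.651, 0.246] pointing down, gripper open.
Joint ranges: [-176.03, 176.03], [-82.01, 121.73], [-58.28, 71.71], [-173.87, 95.51], [-174.79, -0.11], [-173.66, 173.66]. Speed limits (degrees/s): [136.94, 136.94, 172.46, 180, 180, 180].

INTERFACE

Orientations are given as [roll, pitch, yaw] about the fixed x, y, z axes, in that order (R = Rz(yaw) Ry(pitch) Rx(roll)).
In Python, from plant import r gives the robot as it stands. The module is installed in compiled form; this text tells all that it offers.
- The arm moves only by the tool jog_arm, never from a script. Its argument "deltas" is a list that holds one entry, the list of rows, each a list of 5 numbers: the opening, from -1 (shut) to 1 (fully open), then the shift along the world's x, y, z in cm, then the turn about the world's z in rad. In form: [[[claw, dx, dy, dz, turn], ...]]. A call has 1 to 8 rows; each row shifts and turns the commanded pose from where the row before left it; what a row does not reach is not made up. A row lasts 1/8 s, in which the tool goes at most 62.5 mm and 10.7 degrees, less where a joint would pass 70% of its speed; a pose out of reach is approached as far as the arm can. A call with a gripper value outside its range is refused whole. The fingers move at their own pace and stop on an object; "force" is the grip in N (left out, the last holds). Time passes only in rows, so rows that do not move let the fingers close. It gives the time, the measured TCP pose, the force, the opening and the grip force at its end, in the units of the state.
- r.get_state(): the state, without advancing time (a new reading comes with each control period).
- r.capture(name): name is "side" or "top" or "wrist"; returns the picture (420x560x3 uint8, blue, green, red); there is no depth.
- r.camera_info(name): a dict with "fx", "fy", "cx", "cy" (pixels), "k1" (the pictures are not rectified: a ray, as slopes to the right and down, at radius r is drawn at 1 + k1 r^2 times it, then the intrinsics apply), "view" (4x4, takes a point from world to camera coordinates). Camera axes: x right, y up, looking along -z (the intrinsics and any distortion apply to the point x, -y, -z); pixel columns grow to the right and rows downward; lengths in m; the calibration is good to about 2 mm. A picture is of the moment at which its call begins: read the wrist's pose just before it. camera_info takes no time and is no camera call; for the wrist camera it gives the pose at the moment of the call.
- r.close_job(): hands the job in; it is judged then, once.
The state is a dict: "time_s": time; "joints": joint angles; "qd": joint speeds; "joint_torque": joint torques, N m; "tcp_pos": TCP position; "eef_rot": TCP orientation; "contact_force": force on the tool from outside, world axes, zero at the start; "moment": the same for the moment, N m; "gripper_width": finger opening in m; "gripper_force": force on a finger pad.
Only numpy, scipy, OpenCV 4.12 (cv2) and the standard library are available. Lean on these libraries where they do the work, as an engineer would, in place of code of your own. Each camera call takes 0.05 s, during which the arm holds its last target. There are 200 camera calls.

TASK

Shut the lid of the bit compartment fully; standing open it is in the way. Then take the spirit level, which is longer than the opening it lies under, out of the blue box by tilting it, and finish while holding it in the gripper, level (horizontal), a good 10 cm above the top of the box. Do not disturb the two paint bottles or the green spool.

Things in the scene. Friction and masses are not known exactly. Their poses are not given: they have to be found in the camera images.
- box: Blue box fixed to the bench, 152 (x) x 368 (y) x 68 high, walls and floor 6 thick, z up. Origin on the bench below the middle of the long trough. Trough inside: x -70..70, y -130..130, floor 6 and wall tops 68 above the bench; open at the top only from y -130 to +58 (188 long). Beyond the partition at y -133 is the bit compartment, y -136 to -226, with the hinged lid.
- cover_edge (a point): Middle of the top of the edge of the white cover plate, box frame (0, 58, 73). The cover is fixed on the walls from box y +58 to +136; 5 thick, underside 68 and top 73 above the bench.
- lid (a joint): Grey lid, orange tab at the free edge, 152 x 96 x 5, 80 g. Hinge axis along box x, on top of the partition. 0 = shut, flat over the bit compartment towards box -y; pi/2 = upright; starts at 1.7 to 1.95, leaning over the trough (+y). Stiff hinge (0.06 N m, no spring or latch) stays where it is put: push it over towards -y and press it down. Fully shut: under 0.06 rad.
- lid_hinge (a point): Middle of the lid's hinge axis, box frame (0, -133, 68). When shut the lid's top is 73 above the bench.
- lid_edge (a point): Middle of the lid's free edge, 99 from the hinge axis.
- level: Slim spirit level, white bar, orange ends, green vial in the middle of its top; 230 long (its y) x 20 wide (x) x 22 tall (z), about 180 g, centre of mass at mid-length. Origin in the middle of its underside. Lies loose on the trough floor, its y within 0.06 rad of box y, its +y end 49 to 65 under the white cover.
- level_end_a (a point): Centre of the level's +y end face (under the cover at the start), 115 from its middle, 11 above its underside.
- level_end_b (a point): Centre of the level's -y end face (towards the lid), 115 from its middle, 11 above its underside.
- paint_red: Bystander: loose red paint bottle with white nozzle, 25 diameter x 94 tall, on the bench beyond the box. Origin at its underside.
- paint_yellow: Bystander: loose yellow paint bottle, same size, beyond the box. Origin at its underside.
- spool: Bystander: loose green spool lying flat, 56 diameter x 30 high, on the bench off the covered end of the box. Origin at its underside.
There are look-alikes about, which are no part of the job. Of the things that look like the level, the smallest one is meant.

How it is judged (in metres and radians):
On the way, in this order (a step that is already met when the one before it is completed fails the run):
1. the lid of the bit compartment is fully shut (value of joint lid below 0.06 rad), for 0.2 s.
2. both ends of the level are out and well above the box (height (world z) of each of level_end_a, level_end_b above 0.15 m), for 0.2 s.
At the end, for the whole second after the job is handed in: The lid is shut (joint under 0.06 rad); the level is gripped by the fingers (over 2 N), still (under 0.03 m/s), horizontal within 10 degrees, both ends more than 150 mm above the bench (77 mm above the box's top), not touching the box (all of step 2 and value of joint lid below 0.06 rad and angle between level's own y axis and vertical between 1.39 and 1.75 rad and contact force between the fingers and level above 2 N and contact force between level and box below 0.05 N and linear speed of level below 0.03 m/s); the arm keeps its last pose, push and grip.
It fails at once if the paint_red is moved more than 30 mm or tipped over (distance of paint_red from where it was at the start of the episode above 0.03 m or angle between paint_red's own z axis and vertical above 0.5 rad).
It fails at once if the paint_yellow is moved more than 30 mm or tipped over (distance of paint_yellow from where it was at the start of the episode above 0.03 m or angle between paint_yellow's own z axis and vertical above 0.5 rad).
It fails at once if the spool is moved more than 30 mm or tipped over (distance of spool from where it was at the start of the episode above 0.03 m or angle between spool's own z axis and vertical above 0.5 rad).
It also fails if it takes over 53 s, if anything falls off the work surface, if the arm or the gripper's body presses on something with over 40 N, if the wrist force passes 120 N, or if a joint passes its speed limit or range.

## Working session

There is one attempt and no reset: what is moved stays moved. The work goes in short steps, Python scripts to look and compute and a tool call to move; the robot and the scene stay as the last step left them, time stands still between calls to the robot, and variables do not carry over. Pictures are saved under pics/ and viewed, at most 10 in all, crops included, and the job is handed in when it is done.

Besides the shell and the picture viewer there is one more tool, called after "Request:" as name(argument=value, ...) on one line, values as JSON. jog_arm: Moves the arm, as the interface text tells. Its arguments: {"type":"object","properties":{"deltas":{"type":"array"},"force":{"type":"number"}},"required":["deltas"]}

```bash
mkdir -p pics
cat > h.py <<'E'
import numpy as np, cv2
from plant import r
def ray(info,u,v):
    K=np.array([[info['fx'],0,info['cx']],[0,info['fy'],info['cy']],[0,0,1.]])
    p=cv2.undistortPoints(np.array([[[u,v]]],float),K,np.array([info['k1'],0,0,0.]))[0,0]
    V=np.array(info['view']); R=V[:3,:3]
    d=R.T@np.array([p[0],-p[1],-1.]); return -R.T@V[:3,3], d/np.linalg.norm(d)
def onz(info,u,v,z):
    o,d=ray(info,u,v); return o+d*(z-o[2])/d[2]
def tri(rays):
    A=sum(np.eye(3)-np.outer(d,d) for o,d in rays); b=sum((np.eye(3)-np.outer(d,d))@o for o,d in rays)
    return np.linalg.solve(A,b)
def proj(info,P):
    V=np.array(info['view']); c=V[:3,:3]@np.array(P)+V[:3,3]; x=c[0]/-c[2]; y=-c[1]/-c[2]; k=1+info['k1']*(x*x+y*y)
    return info['fx']*x*k+info['cx'],info['fy']*y*k+info['cy']
E
python3 - <<'E'
from h import *
print(r.get_state())
a=r.capture('side');b=r.capture('top')
cv2.imwrite('pics/side0.png',a);cv2.imwrite('pics/top0.png',b)
for n in('side','top','wrist'):print(n,r.camera_info(n))
E
```

```text
{'time_s': 0.0, 'joints': array([-5.83224806e+01,  2.05921540e+01,  6.34259880e-01, -2.06712776e-02,
       -7.01364627e+01, -1.65056161e+01]), 'qd': array([-0.12152354, -0.08212815,  0.04423528,  0.00048829, -0.06422827,
        0.00130317]), 'joint_torque': array([-3.91808380e-04, -5.82709050e+01,  2.93055421e+01,  6.99737817e+00,
        6.98700955e-03, -1.62398596e-04]), 'tcp_pos': array([ 0.17650296, -0.65103907,  0.24461651]), 'eef_rot': array([ 1.79904010e+02, -8.17882295e-03, -1.64835130e+02]), 'contact_force': array([ 0.08294384, -0.8648165 , -0.6207653 ]), 'moment': array([-0.00506944, -0.02827298, -0.01253204]), 'gripper_force': 0.0, 'gripper_width': 0.08784154296959905}
side {'fx': 425.5335633150225, 'fy': 425.5335633150225, 'cx': 278.92843342566795, 'cy': 205.92017461768407, 'k1': -0.03299016624685845, 'view': array([[-0.91235936, -0.40933307,  0.0068439 ,  0.48616957],
       [ 0.23860129, -0.5180835 ,  0.82137623, -0.13205004],
       [-0.33267074,  0.75102325,  0.57034573, -0.99319423],
       [ 0.        ,  0.        ,  0.        ,  1.        ]])}
top {'fx': 501.3956
[... 160 characters left out ...]
.00833211,  0.10412098],
       [ 0.99682808, -0.02569367,  0.07532344, -0.48560814],
       [-0.07551111, -0.0064123 ,  0.99712434, -1.24304826],
       [ 0.        ,  0.        ,  0.        ,  1.        ]])}
wrist {'fx': 319.81553245737524, 'fy': 319.81553245737524, 'cx': 276.71017678404763, 'cy': 210.81885902761283, 'k1': -0.0021902136480504296, 'view': array([[-2.60659104e-01,  9.65430839e-01, -3.55824839e-04,
         6.74804277e-01],
       [-9.19975893e-01, -2.48498336e-01, -3.03138471e-01,
         3.75896346e-02],
       [-2.92747650e-01, -7.86884521e-02,  9.52946452e-01,
        -3.91073838e-01],
       [ 0.00000000e+00,  0.00000000e+00,  0.00000000e+00,
         1.00000000e+00]])}
```

View pics/side0.png

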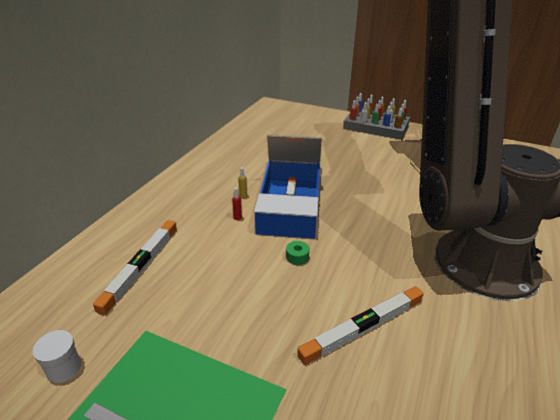

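View pics/top0.png

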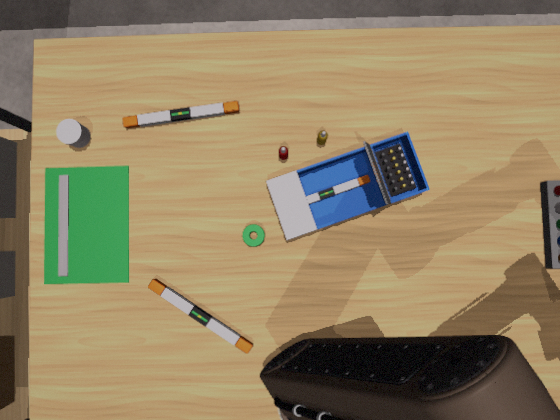

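Candidates for the level: the small one in the blue box (top ~(330,190)), and big look-alikes at top (180,113) and (200,316). By the description, the one inside the box, partly under the cover and the smallest, is meant. The grey lid stands open at top ~(378,175). The bottles are at (283,152) and (322,136), the spool at (253,235).

Run:
```python
from h import *
for n,roi in(('top',(240,110,450,260)),('side',(210,120,350,280))):
    im=cv2.imread(f'pics/{n}0.png');hsv=cv2.cvtColor(im,cv2.COLOR_BGR2HSV);info=r.camera_info(n)
    M=np.zeros(im.shape[:2],np.uint8);x0,y0,x1,y1=roi;M[y0:y1,x0:x1]=255
    masks={'blue':((105,120,30),(130,255,255)),'white':((0,0,150),(180,60,255)),'orange':((3,150,90),(15,255,255)),'red':((170,120,50),(180,255,255)),'green':((50,100,40),(85,255,255)),'yellow':((22,170,60),(32,255,255)),'grey':((0,0,60),(180,70,150))}
    print(n)
    for k,(l,h) in masks.items():
        m=cv2.bitwise_and(cv2.inRange(hsv,l,h),M)
        cs,_=cv2.findContours(m,cv2.RETR_EXTERNAL,cv2.CHAIN_APPROX_NONE)
        for c in sorted(cs,key=cv2.contourArea)[::-1][:3]:
            if cv2.contourArea(c)<10:continue
            q=cv2.minAreaRect(c);print(k,cv2.contourArea(c),np.round(q[0],1),np.round(cv2.boxPoints(q),1).tolist())
    c=im[y0:y1,x0:x1];s=min(790/c.shape[1],590/c.shape[0]);cv2.imwrite(f'pics/{n}crop.png',cv2.resize(c,None,fx=s,fy=s,interpolation=cv2.INTER_CUBIC));print(s)
```

```text
top
blue 3660.0 [341.  187.5] [[296.70001220703125, 170.3000030517578], [364.70001220703125, 146.3000030517578], [385.29998779296875, 204.6999969482422], [317.29998779296875, 228.6999969482422]]
blue 988.5 [399.3 166.9] [[369.6000061035156, 144.89999389648438], [407.3999938964844, 130.89999389648438], [428.8999938964844, 188.89999389648438], [391.1000061035156, 203.0]]
white 2053.0 [296.8 202.4] [[264.8999938964844, 180.39999389648438], [307.5, 165.3000030517578], [328.6000061035156, 224.39999389648438], [286.1000061035156, 239.60000610351562]]
white 169.5 [345.7 185.6] [[332.29998779296875, 186.1999969482422], [356.3999938964844, 177.60000610351562], [359.0, 184.89999389648438], [334.8999938964844, 193.5]]
orange 54.5 [363.2 179.4] [[356.79998779296875, 178.60000610351562], [366.3999938964844, 173.8000030517578], [369.6000061035156, 180.1999969482422], [360.0, 185.0]]
green 344.0 [253.5 234.5] [[243.0, 245.0], [243.0, 224.0], [264.0, 224.0], [264.0, 245.0]]
yellow 24.5 [321.3 139.5] [[316.29998779296875, 142.89999389648438], [318.8999938964844, 134.0], [326.29998779296875, 136.10000
[... 588 characters left out ...]
51562], [255.10000610351562, 192.5], [317.8999938964844, 196.8000030517578], [316.6000061035156, 215.5]]
white 70.0 [290.4 187.5] [[285.8999938964844, 192.8000030517578], [287.79998779296875, 181.0], [295.0, 182.1999969482422], [293.0, 194.0]]
green 423.5 [297.  252.5] [[286.0, 241.0], [308.0, 241.0], [308.0, 264.0], [286.0, 264.0]]
yellow 116.5 [242.5 187. ] [[239.0, 177.0], [246.0, 177.0], [246.0, 197.0], [239.0, 197.0]]
grey 522.0 [294.  144.5] [[267.0, 135.0], [321.0, 135.0], [321.0, 154.0], [267.0, 154.0]]
grey 139.0 [220. 127.] [[210.0, 120.0], [230.0, 120.0], [230.0, 134.0], [210.0, 134.0]]
grey 28.0 [346.5 123.5] [[344.0, 120.0], [349.0, 120.0], [349.0, 127.0], [344.0, 127.0]]
3.6875
```

View pics/topcrop.png

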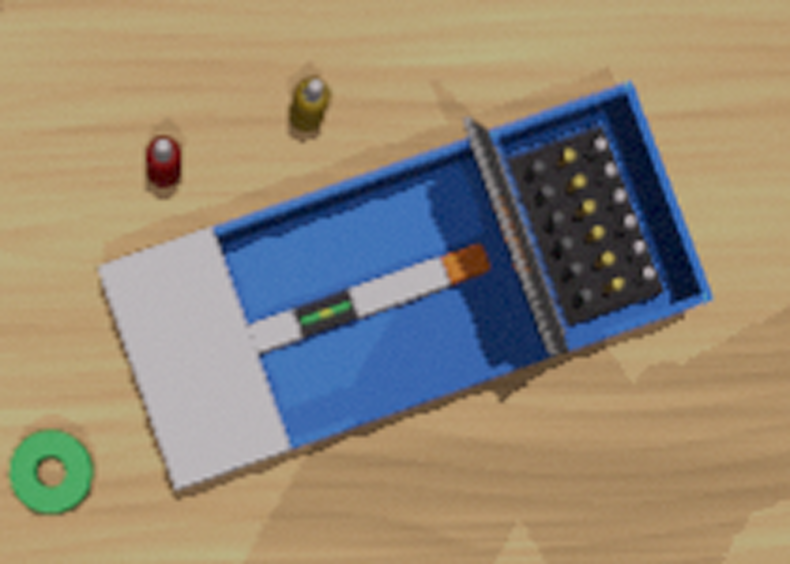

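View pics/sidecrop.png

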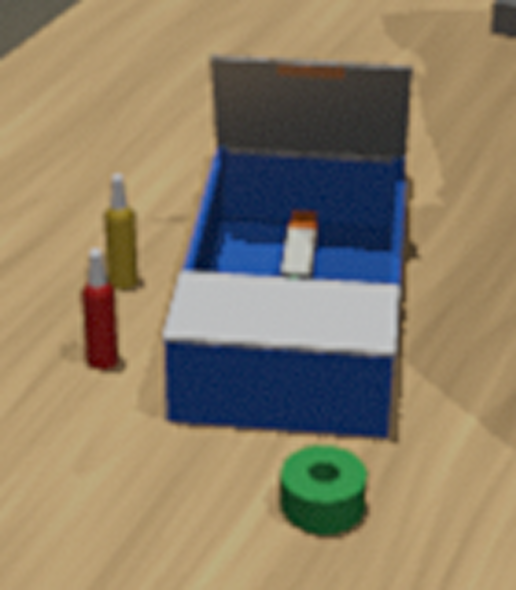

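The crops show the cover corners at (100,268), (213,228), (290,447) and (178,495) in the top crop, the level's b end at (488,258), its vial at (327,315) and the lid edge from (470,122) to (555,350). This confirms the small level under the cover.

```bash
cat >> h.py <<'E'
def T(x,y): return ('top',240+x/3.762,110+y/3.762)
def S(x,y): return ('side',210+x/3.6875,120+y/3.6875)
def P(*ps): return tri([ray(r.camera_info(n),u,v) for n,u,v in ps])
E
python3 - <<'E'
from h import *
np.set_printoptions(precision=4,suppress=True)
it=r.camera_info('top')
Z=lambda x,y,z:onz(it,*T(x,y)[1:],z)
# cover corners: far(+x) side first
c={'ol':(T(100,268),S(165,343)),'il':(T(213,228),S(185,274)),'ir':(T(290,447),S(400,288)),'or':(T(178,493),S(393,352))}
for k,v in c.items(): print(k,P(*v),Z(*((np.array(v[0][1:])-(240,110))*3.762),.073))
print('bit end',Z(630,83,.068),Z(711,298,.068))
print('b top end tri',P(T(488,256),S(305,213)),'z28',Z(488,258,.028))
print('vial z28',Z(327,315,.028),'white at cover',Z(252,338,.028))
print('lid edge ends',P(T(470,122),S(212,58)),P(T(555,350),S(410,68)))
for n,a,b in(('red',(163,175),(102,363)),('yel',(305,125),(124,285)),('spool',(50,472),(323,475))):print(n,P(T(*a),S(*b)))
print('red tip',P(T(163,145),S(97,252)),'yel tip',P(T(314,83),S(119,177)))
# fit box frame from top (rigid 2D)
B=np.array([(76,136),(76,58),(-76,58),(-76,136),(76,-232),(-76,-232)])/1e3
# orientation candidates: image 'ol' is world +x
W=np.array([Z(100,268,.073),Z(213,228,.073),Z(290,447,.073),Z(178,493,.073),Z(630,83,.068),Z(711,298,.068)])[:,:2]
bc=B.mean(0);wc=W.mean(0);U,s,Vt=np.linalg.svd((B-bc).T@(W-wc));R=(U@Vt).T;print(np.linalg.det(R))
t=wc-R@bc;th=np.arctan2(R[1,0],R[0,0]);print('box',t,'yaw',np.degrees(th),'res',(W-(B@R.T+t))*1e3)
for n,p in(('b',Z(488,258,.028)),('vial',Z(327,315,.028)),('cov',Z(252,338,.028)),('le1',P(T(470,122),S(212,58))),('le2',P(T(555,350),S(410,68))),('red',P(T(163,175),S(102,363))),('yel',P(T(305,125),S(124,285)))):
  print(n,R.T@(p[:2]-t))
E
```

```text
ol [0.5401 0.1298 0.0647] [0.5394 0.1296 0.073 ]
il [0.5628 0.0558 0.0692] [0.5634 0.0563 0.073 ]
ir [0.42   0.0104 0.0698] [0.4215 0.0111 0.073 ]
or [0.3953 0.0836 0.0707] [0.394  0.0832 0.073 ]
bit end [ 0.6523 -0.2176  0.068 ] [ 0.5105 -0.2636  0.068 ]
b top end tri [ 0.5465 -0.1285  0.0224] z28 [ 0.5449 -0.1273  0.028 ]
vial z28 [ 0.5095 -0.0188  0.028 ] white at cover [0.4955 0.0314 0.028 ]
lid edge ends [ 0.612  -0.0975  0.1585] [ 0.4721 -0.1432  0.1589]
red [ 0.6125  0.0883 -0.0022]
yel [ 0.6457 -0.0097 -0.0032]
spool [0.4102 0.1677 0.0259]
red tip [0.6141 0.0868 0.0916] yel tip [ 0.6505 -0.0108  0.0918]
0.9999999999999994
box [ 0.5096 -0.0214] yaw 18.115626885918026 res [[-0.0929 -1.8318]
 [-0.3564 -0.9718]
 [ 2.1628  1.0519]
 [-1.0179 -0.9517]
 [-1.6737  0.7118]
 [ 0.9779  1.9917]]
b [ 0.0007 -0.1116]
vial [0.0008 0.0025]
cov [0.0031 0.0546]
le1 [ 0.0737 -0.1041]
le2 [-0.0735 -0.1041]
red [0.1319 0.0723]
yel [ 0.1331 -0.0312]
```

Request:
jog_arm(deltas=[[[-1, 2.5, 4.1, 0, 0.116], [-1, 2.5, 4.1, 0, 0.116], [-1, 2.5, 4.1, 0, 0.116], [-1, 2.5, 4.1, 0, 0.116], [-1, 2.5, 4.1, 0, 0.116], [-1, 2.5, 4.1, 0, 0.116], [-1, 2.5, 4.1, 0, 0.116], [-1, 2.5, 4.1, 0, 0.116]]], force=20)

```text
time_s: 1.1
tcp_pos: [0.3771, -0.3219, 0.2454]
eef_rot: [180.0, 0.0, -111.4]
contact_force: [0.2, 0.2, -0.8]
gripper_width: 0.0131
gripper_force: 0.0
```

Request:
jog_arm(deltas=[[[-1, 2.5, 4.1, 0, 0.116], [-1, 2.5, 4.1, 0, 0.116], [-1, 2.5, 4.1, 0, 0.116], [-1, 2.5, 4.1, 0, 0.116], [-1, 2.5, 4.1, 0, 0.116], [-1, 2.5, 4.1, 0, 0.116], [-1, 0, 0.4, 0, 0], [-1, 0, 0, 0, 0]]])

```text
time_s: 2.1
tcp_pos: [0.5262, -0.0732, 0.2451]
eef_rot: [179.9, 0.0, -71.8]
contact_force: [-1.0, -0.5, 0.4]
gripper_width: 0.0001
gripper_force: 0.0
```

Request:
jog_arm(deltas=[[[-1, 0, 0, -5.5, 0], [-1, 0, 0, -5.6, 0], [-1, 0, 0, 0, 0], [-1, 0.72, -2.19, 0, 0], [-1, 0.72, -2.19, 0, 0], [-1, 0.72, -2.19, 0, 0], [-1, 0.41, -1.24, 0.05, 0], [-1, 0.41, -1.24, 0.05, 0]]])

```text
time_s: 3.1
tcp_pos: [0.5569, -0.1647, 0.137]
eef_rot: [-179.9, -0.0, -71.8]
contact_force: [-0.7, 1.1, -0.9]
gripper_width: 0.0002
gripper_force: 0.4
```

Request:
jog_arm(deltas=[[[-1, 0.5, -1.52, -0.7, 0], [-1, 0.25, -0.76, -1.0, 0], [-1, 0.25, -0.76, -1.0, 0], [-1, 0.12, -0.38, -1.2, 0], [-1, 0, 0, -0.3, 0], [-1, 0, 0, -0.2, 0], [-1, 0, 0, 0, 0], [-1, 0, 0, 0, 0]]])

```text
time_s: 4.1
tcp_pos: [0.5668, -0.1983, 0.0923]
eef_rot: [179.9, -0.0, -71.8]
contact_force: [-4.3, -1.9, 6.9]
gripper_width: 0.0004
gripper_force: 3.4
```

Request:
jog_arm(deltas=[[[0.2, 0, 0, 5, 0], [0.2, -0.8, 2.4, 5, 0], [0.2, -1.15, 3.6, 0, 0], [0.2, -1.15, 3.6, 0, 0], [0.2, 0, 0, 0, 0], [0.2, 0, 0, 0, 0]]])

```text
time_s: 4.85
tcp_pos: [0.5368, -0.102, 0.1918]
eef_rot: [-180.0, -0.0, -71.7]
contact_force: [0.7, -0.1, -0.1]
gripper_width: 0.051
gripper_force: 0.0
```

Run:
```python
from h import *
s=r.get_state();print(s['tcp_pos'],s['gripper_width'])
i=r.camera_info('wrist');np.save('wi.npy',i,allow_pickle=True);a=r.capture('wrist');cv2.imwrite('pics/w1.png',a)
o=np.array([.5096,-.0214]);th=np.radians(18.1);R=np.array([[np.cos(th),-np.sin(th)],[np.sin(th),np.cos(th)]])
for n,b,z in(('b',(0,-.1125),.028),('mid',(0,0.0025),.028),('hinge',(0,-.133),.073),('cov',(0,.058),.073)):
  w=R@b+o;print(n,proj(i,[*w,z]))
```

```text
[ 0.53684442 -0.10195689  0.19184006] 0.05095594635167394
b (np.float64(276.84768449602973), np.float64(169.82138190570157))
mid (np.float64(276.59573027163174), np.float64(276.94710550328637))
hinge (np.float64(276.946034777966), np.float64(154.5650741350643))
cov (np.float64(276.4748228943119), np.float64(350.03146170337345))
```

View pics/w1.png

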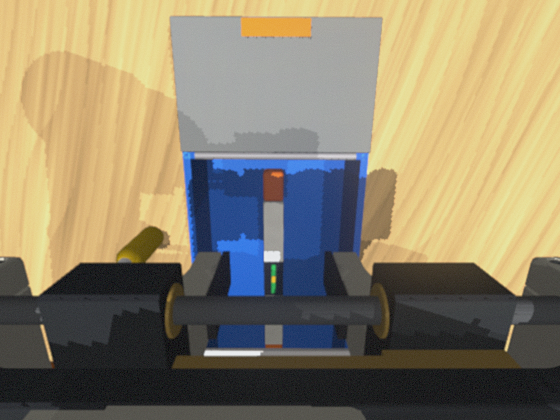

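The wrist picture shows the lid flat (its tab at (276,27)), and the level's b end at (273,170) with the vial at (273,280). It sits about 3 mm toward box +x of the jaw centre.

Request:
jog_arm(deltas=[[[0.2, 0.2, 0.1, -5.4, 0], [0.2, 0, 0, -5.4, 0], [0.2, 0, 0, -3.4, 0], [0.2, 0, 0, -2.0, 0], [0.2, 0, 0, 0, 0], [-1, 0, 0, 0, 0], [-1, 0, 0, 0, 0], [-1, 0, 0, 0, 0]]], force=10)

```text
time_s: 5.9
tcp_pos: [0.5391, -0.1011, 0.0304]
eef_rot: [-179.9, -0.0, -71.8]
contact_force: [-0.7, -0.4, -0.4]
gripper_width: 0.0279
gripper_force: 0.0
```

Request:
jog_arm(deltas=[[[-1, 0, 0, 0, 0], [-1, 0, 0, 0, 0]]])

```text
time_s: 6.15
tcp_pos: [0.5392, -0.1011, 0.0302]
eef_rot: [-179.9, -0.0, -71.8]
contact_force: [0.3, 0.8, 5.6]
gripper_width: 0.0198
gripper_force: 10.0
```

Request:
jog_arm(deltas=[[[-1, 0, 0, 1, 0], [-1, 0, 0, 1, 0], [-1, 0, 0, 1, 0], [-1, 0, 0, 1, 0], [-1, 0, 0, 1, 0], [-1, 0, 0, 1, 0], [-1, 0, 0, 1, 0], [-1, 0, 0, 1, 0]]])

```text
time_s: 7.15
tcp_pos: [0.5386, -0.1011, 0.1102]
eef_rot: [180.0, 0.0, -71.8]
contact_force: [-0.4, -0.4, -2.5]
gripper_width: 0.02
gripper_force: 10.0
```

Run:
```python
from h import *
s=r.get_state();print(s['tcp_pos'],s['contact_force'],s['moment'])
a=r.capture('side')[110:290,190:390];b=r.capture('top')[100:280,240:440]
cv2.imwrite('pics/m1.png',cv2.resize(np.hstack([a,b]),None,fx=2,fy=2,interpolation=cv2.INTER_CUBIC))
```

```text
[ 0.53859991 -0.10114323  0.11021823] [-0.37658564 -0.36395392 -2.53599761] [0.01371353 0.11443732 0.00169435]
```

View pics/m1.png

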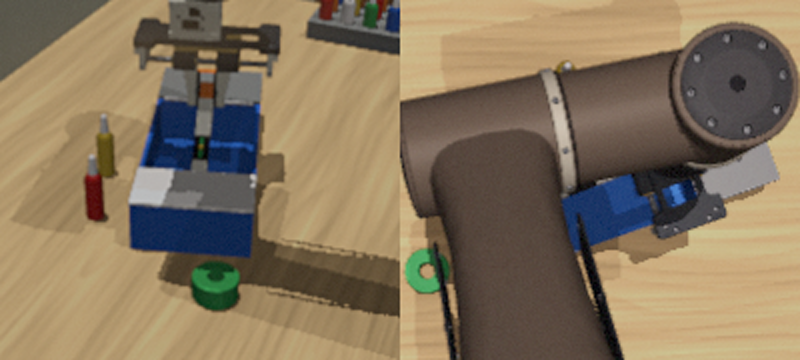

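The level (end b at the fingers, vial at (201,148)) is tilting with end a still down under the cover, and it is clear of the walls. I'll continue.

Request:
jog_arm(deltas=[[[-1, 0.05, -0.15, 1, 0], [-1, 0.05, -0.15, 1, 0], [-1, 0.05, -0.15, 1, 0], [-1, 0.05, -0.15, 1, 0], [-1, 0.05, -0.15, 1, 0], [-1, 0.05, -0.15, 1, 0], [-1, 0.05, -0.15, 1, 0], [-1, 0, 0, 1, 0]]])

```text
time_s: 8.25
tcp_pos: [0.5421, -0.1118, 0.1902]
eef_rot: [180.0, 0.0, -71.8]
contact_force: [-0.8, 0.5, -1.9]
gripper_width: 0.0201
gripper_force: 10.0
```

Request:
jog_arm(deltas=[[[-1, 0, 0, 2, 0], [-1, 0, 0, 2, 0], [-1, 0, 0, 2, 0], [-1, 0, 0, 2, 0], [-1, 0, 0, 2, 0], [-1, 0, 0, 1, 0], [-1, 0, 0, 0, 0]]])

```text
time_s: 9.12
tcp_pos: [0.5423, -0.1116, 0.3001]
eef_rot: [-179.9, -0.0, -71.8]
contact_force: [-0.1, 0.7, -2.5]
gripper_width: 0.0196
gripper_force: 10.0
```

Run:
```python
from h import *
s=r.get_state();print(s['tcp_pos'],s['contact_force'],s['moment'])
a=r.capture('side')[70:270,190:390];b=r.capture('top')[80:280,240:440]
cv2.imwrite('pics/m2.png',cv2.resize(np.hstack([a,b]),None,fx=2,fy=2,interpolation=cv2.INTER_CUBIC))
```

```text
[ 0.54230642 -0.11157317  0.30005501] [-0.10804793  0.70922263 -2.47097021] [-0.05538402  0.15480028  0.00526116]
```

View pics/m2.png

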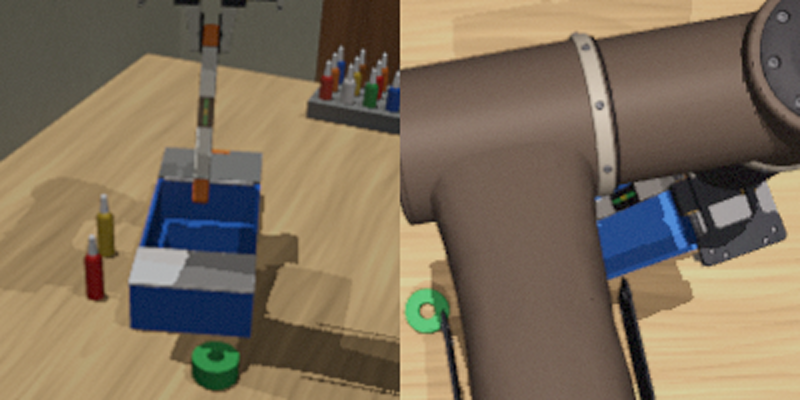

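The level is out and hanging tilted, b end in the jaws, a end at about side pixel (290,165). Working out its tilt for laying it across the cover and lid for a regrip.

Run:
```python
from h import *
th=np.radians(18.1);ex=np.array([np.cos(th),np.sin(th),0]);ey=np.array([-np.sin(th),np.cos(th),0]);o0=np.array([.5096,-.0214,0])
i=r.camera_info('side');tcp=r.get_state()['tcp_pos'];xb=(tcp-o0)@ex
print('tcp box',xb,(tcp-o0)@ey)
for n,u,v in(('a low',190+201/2,70+201/2),('a up',190+201/2,70+178/2),('vial',190+206/2,70+110/2)):
  o,d=ray(i,u,v);t=(xb-(o-o0)@ex)/(d@ex);p=o+t*d;print(n,(p-o0)@ey,p[2])
i=r.camera_info('top');o,d=ray(i,240+225/2,80+197/2);t=(xb-(o-o0)@ex)/(d@ex);print(t)
A=np.array([ray(i,352.5,178.5)])
print('vial tri',[(lambda p:((p-o0)@ex,(p-o0)@ey,p[2]))(P(('top',352.5,178.5),('side',293,125)))])
```

```text
tcp box 0.0025411730230644317 -0.09567048349224294
a low -0.02974857097761342 0.09499284195426339
a up -0.018808036712691902 0.13603985054411172
vial -0.08010592635423533 0.20512629181081515
1.096458593385396
vial tri [(np.float64(0.00018931326113585926), np.float64(-0.03860063419377944), np.float64(0.22364224286806833))]
```

Request:
jog_arm(deltas=[[[-1, -0.76, 2.33, 0, 0], [-1, -0.76, 2.33, 0, 0], [-1, 0, 0, -2.5, 0], [-1, 0, 0, -2.5, 0], [-1, 0, 0, -0.5, 0], [-1, 0, 0, 0, 0]]])

```text
time_s: 9.98
tcp_pos: [0.5281, -0.0664, 0.2455]
eef_rot: [-179.9, -0.2, -71.7]
contact_force: [2.0, -4.9, 6.6]
gripper_width: 0.02
gripper_force: 10.0
```

Request:
jog_arm(deltas=[[[-1, 0.56, -1.71, -1.6, 0], [-1, 0.56, -1.71, -1.8, 0], [-1, 0.46, -1.4, -2.2, 0], [-1, 0.41, -1.26, -2.4, 0], [-1, 0.19, -0.57, -1.6, 0], [-1, 0.15, -0.48, -1.7, 0], [-1, 0, 0, 0, 0]]])

```text
time_s: 10.85
tcp_pos: [0.5502, -0.1377, 0.13]
eef_rot: [179.9, -0.1, -71.8]
contact_force: [1.3, -5.2, -0.4]
gripper_width: 0.0194
gripper_force: 10.0
```

Run:
```python
from h import *
s=r.get_state();print(s['tcp_pos'],s['contact_force'],s['moment'])
a=r.capture('side')[90:270,190:390];b=r.capture('top')[100:280,240:440]
cv2.imwrite('pics/m3.png',cv2.resize(np.hstack([a,b]),None,fx=2,fy=2,interpolation=cv2.INTER_CUBIC))
```

```text
[ 0.55018545 -0.13771332  0.12996404] [ 1.26701784 -5.21470785 -0.3732382 ] [-1.77688596 -0.85149706 -0.13317083]
```

View pics/m3.png

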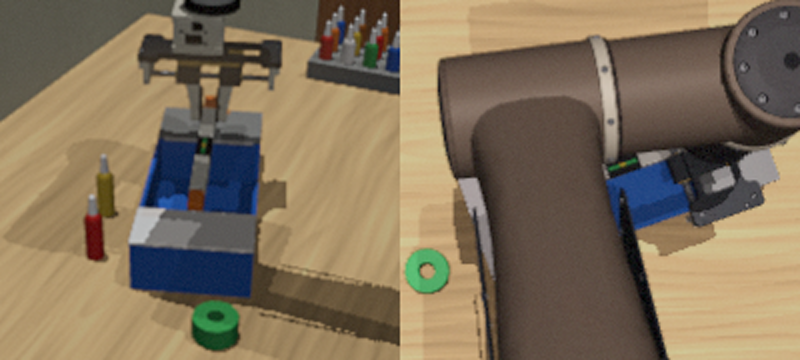

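Orange end a at (197,200) in the crop appears to sit against the cover edge instead of on top of it. Triangulating to check.

Run:
```python
from h import *
th=np.radians(18.1);ex=np.array([np.cos(th),np.sin(th),0]);ey=np.array([-np.sin(th),np.cos(th),0]);o0=np.array([.5096,-.0214,0])
p=P(('top',352.5,181.5),('side',292.5,162));print('vial',(p-o0)@ex,(p-o0)@ey,p[2])
i=r.camera_info('side');a=r.capture('side');cv2.imwrite('pics/s3.png',cv2.resize(a[140:220,250:330],None,fx=7,fy=7,interpolation=cv2.INTER_CUBIC))
for y,z in((58,73),(58,95),(80,95)):print(y,z,proj(i,o0+ex*.0025+ey*y/1e3+[0,0,z/1e3]))
```

```text
vial 0.0010899720876322723 -0.05547977813536707 0.10727412999418869
58 73 (np.float64(287.4695563065479), np.float64(195.03130263307605))
58 95 (np.float64(287.62815188407023), np.float64(187.76848937624612))
80 95 (np.float64(286.84269952507174), np.float64(192.46621113585638))
```

View pics/s3.png

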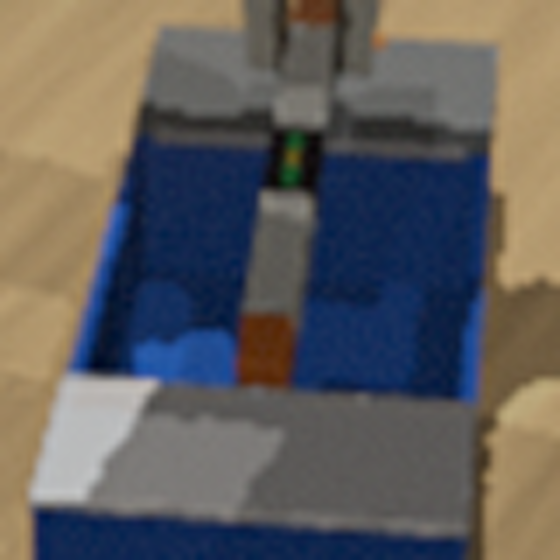

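End a (crop (265,370)) is caught against the trough side of the cover edge. I'll back off, raise it with a firmer grip so it keeps its angle, and land it further over the cover.

Request:
jog_arm(deltas=[[[-1, 0.25, -0.75, 0, 0], [-1, 0.25, -0.75, 0, 0], [-1, 0, 0, 2, 0], [-1, 0, 0, 2, 0], [-1, 0, 0, 2, 0], [-1, 0, 0, 2, 0], [-1, 0, 0, 0, 0], [-1, 0, 0, 0, 0]]], force=35)

```text
time_s: 12.0
tcp_pos: [0.5546, -0.1514, 0.2104]
eef_rot: [179.9, 0.1, -71.8]
contact_force: [0.2, 0.4, -2.5]
gripper_width: 0.0197
gripper_force: 34.9
```

Run:
```python
from h import *
s=r.get_state();print(s['tcp_pos'],s['contact_force'],s['moment'])
a=r.capture('side')[70:250,190:390];b=r.capture('top')[100:280,240:440]
cv2.imwrite('pics/m4.png',cv2.resize(np.hstack([a,b]),None,fx=2,fy=2,interpolation=cv2.INTER_CUBIC))
```

```text
[ 0.55461181 -0.15138542  0.21039724] [ 0.17195199  0.37876238 -2.51424273] [-0.13404216  0.10276676 -0.00213195]
```

View pics/m4.png

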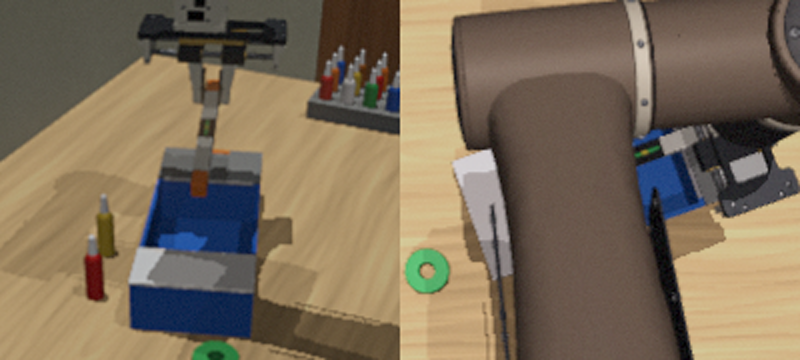

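Vial now at side (293.5,133.5) and top (364,177), a end at side (290,161). Picture budget is used up, so from here I measure numerically.

```bash
cat > m.py <<'E'
from h import *
th=np.radians(18.1);ex=np.array([np.cos(th),np.sin(th),0]);ey=np.array([-np.sin(th),np.cos(th),0]);o0=np.array([.5096,-.0214,0])
bx=lambda p:np.round(np.array([(p-o0)@ex,(p-o0)@ey,p[2]])*1e3,1)
def blobs(n,l,h,roi,amin=3):
    im=r.capture(n);m=cv2.inRange(cv2.cvtColor(im,cv2.COLOR_BGR2HSV),l,h)
    k,_,st,ce=cv2.connectedComponentsWithStats(m)
    return [(st[i,4],*np.round(ce[i],1),*st[i,:4]) for i in range(1,k) if st[i,4]>=amin and roi[0]<ce[i][0]<roi[2] and roi[1]<ce[i][1]<roi[3]]
def meas():
    s=r.get_state();print('tcp',bx(s['tcp_pos']),s['contact_force'].round(2),s['moment'].round(3),s['gripper_force'],s['gripper_width'])
    for n,roi in(('side',(250,70,330,240)),('top',(280,130,420,240))):
        print(n,'green',[tuple(map(float,b)) for b in blobs(n,(40,100,40),(80,255,255),roi)])
        print(n,'orange',[tuple(map(float,b)) for b in blobs(n,(3,150,60),(18,255,255),roi,8)])
E
python3 - <<'E'
from m import *
print('vial',bx(P(('top',364,177),('side',293.5,133.5))));meas()
E
```

```text
vial [ -1.  -69.8 185.4]
tcp [   2.4 -137.5  210.3] [-0.1   0.02 -2.7 ] [-0.144  0.108  0.001] 34.873425364494324 0.019739096414377814
side green [(4.0, 292.5, 135.5, 292.0, 135.0, 2.0, 2.0)]
side orange [(28.0, 296.3, 111.9, 294.0, 110.0, 6.0, 5.0), (10.0, 300.1, 145.2, 296.0, 145.0, 8.0, 2.0), (90.0, 289.2, 161.3, 286.0, 155.0, 8.0, 13.0)]
top green [(18.0, 366.8, 174.1, 364.0, 172.0, 7.0, 5.0), (11.0, 358.8, 176.8, 357.0, 175.0, 4.0, 4.0)]
top orange []
```

Request:
jog_arm(deltas=[[[-1, -0.78, 2.38, 0, 0], [-1, -0.78, 2.38, 0, 0], [-1, 0, 0, -1.5, 0], [-1, 0, 0, -1.5, 0], [-1, 0, 0, -1, 0], [-1, 0, 0, 0, 0]]])

```text
time_s: 13.05
tcp_pos: [0.539, -0.1043, 0.1702]
eef_rot: [179.9, 0.0, -71.8]
contact_force: [-0.3, 1.1, -1.5]
gripper_width: 0.0199
gripper_force: 34.9
```

Run:
```python
from m import *
meas()
```

```text
tcp [  2.2 -87.9 170.2] [-0.33  1.11 -1.47] [-0.171  0.024  0.007] 34.87323760986328 0.019949159536874584
side green [(7.0, 291.3, 153.1, 290.0, 152.0, 3.0, 3.0), (8.0, 290.9, 157.9, 290.0, 157.0, 3.0, 3.0)]
side orange [(26.0, 294.2, 132.0, 292.0, 130.0, 6.0, 6.0), (9.0, 300.6, 145.2, 297.0, 145.0, 7.0, 2.0), (90.0, 287.2, 185.1, 283.0, 179.0, 9.0, 13.0)]
top green [(6.0, 335.0, 187.2, 334.0, 186.0, 3.0, 3.0)]
top orange []
```

Request:
jog_arm(deltas=[[[-1, 0, 0, -1, 0], [-1, 0.07, -0.25, -1, 0], [-1, 0.07, -0.25, -1, 0], [-1, 0.07, -0.25, -1, 0], [-1, 0, 0, 0, 0]]])

```text
time_s: 13.88
tcp_pos: [0.5417, -0.1114, 0.1308]
eef_rot: [180.0, 0.0, -71.8]
contact_force: [0.2, 1.0, 0.7]
gripper_width: 0.0194
gripper_force: 35.0
```

Run:
```python
from m import *
meas()
```

```text
tcp [  2.5 -95.5 130.8] [0.16 0.96 0.74] [ 0.655 -0.037 -0.083] 34.991440773010254 0.01935255265405506
side green [(5.0, 291.2, 163.6, 290.0, 163.0, 3.0, 2.0), (9.0, 290.8, 168.1, 290.0, 167.0, 3.0, 4.0)]
side orange [(29.0, 294.1, 144.7, 290.0, 142.0, 8.0, 6.0), (90.0, 287.3, 193.8, 284.0, 188.0, 8.0, 13.0)]
top green [(7.0, 336.7, 187.6, 335.0, 187.0, 4.0, 2.0)]
top orange []
```

Request:
jog_arm(deltas=[[[-1, 0.06, -0.2, -0.8, 0], [-1, 0.06, -0.2, -0.8, 0], [-1, 0, 0, -0.8, 0], [-1, 0, 0, -0.7, 0], [-1, 0, 0, 0, 0], [-1, 0, 0, 0, 0]]])

```text
time_s: 14.82
tcp_pos: [0.5432, -0.116, 0.1026]
eef_rot: [-180.0, -0.1, -71.7]
contact_force: [-6.8, -0.7, 20.4]
gripper_width: 0.0195
gripper_force: 35.0
```

Run:
```python
from m import *
meas()
```

```text
tcp [   2.6 -100.3  102.6] [-6.78 -0.7  20.44] [-0.013  2.708 -0.059] 35.01441299915314 0.019451490480287024
side green [(4.0, 291.5, 168.5, 291.0, 168.0, 2.0, 2.0), (5.0, 290.8, 172.4, 290.0, 172.0, 3.0, 2.0)]
side orange [(8.0, 293.5, 145.0, 290.0, 145.0, 8.0, 1.0), (23.0, 294.1, 153.5, 291.0, 152.0, 7.0, 4.0), (83.0, 287.4, 194.3, 284.0, 189.0, 8.0, 12.0)]
top green [(3.0, 337.0, 188.0, 336.0, 188.0, 3.0, 1.0)]
top orange []
```

Request:
jog_arm(deltas=[[[-1, 0, 0, 0.4, 0], [-1, 0, 0, 0, 0], [-1, 0, 0, 0.6, 0], [-1, 0, 0, 1, 0], [-1, 0, 0, 1.5, 0], [-1, 0, 0, 1, 0], [-1, 0, 0, 0, 0]]], force=60)

```text
time_s: 15.9
tcp_pos: [0.5436, -0.1152, 0.1469]
eef_rot: [-179.9, -0.0, -71.8]
contact_force: [0.2, 1.5, -2.7]
gripper_width: 0.0197
gripper_force: 60.0
```

Run:
```python
from m import *
meas()
i=r.camera_info('side');t=r.camera_info('top')
for y,z in((-145,133),(-30,133),(85,133),(85,111)):print(y,z,np.round(proj(i,o0+ex*.0025+ey*y/1e3+[0,0,z/1e3]),1),np.round(proj(t,o0+ex*.0025+ey*y/1e3+[0,0,z/1e3]),1))
```

```text
tcp [  3.2 -99.7 146.9] [ 0.17  1.52 -2.71] [-0.174  0.113 -0.046] 59.9888151884079 0.01974887010503263
side green [(3.0, 291.7, 154.3, 291.0, 154.0, 2.0, 2.0), (6.0, 290.7, 158.2, 290.0, 157.0, 3.0, 3.0)]
side orange [(17.0, 294.4, 140.0, 292.0, 139.0, 6.0, 3.0), (87.0, 287.7, 180.5, 284.0, 175.0, 8.0, 12.0)]
top green [(11.0, 339.7, 186.0, 338.0, 185.0, 5.0, 3.0), (3.0, 345.3, 184.3, 345.0, 184.0, 2.0, 2.0)]
top orange []
-145 133 [294.1 139. ] [390.5 167.3]
-30 133 [290.8 158. ] [343.6 183.9]
85 133 [286.9 180.5] [296.4 200.7]
85 111 [286.8 188.1] [296.2 201.4]
```

Nearly level (a end, vial and b end rows agree with a horizontal bar). Raising it.

Request:
jog_arm(deltas=[[[-1, 0, 0, 1.0, 0], [-1, 0, 0, 1.5, 0], [-1, 0, 0, 1.5, 0], [-1, 0, 0, 1.5, 0], [-1, 0, 0, 1.5, 0], [-1, 0, 0, 1.0, 0], [-1, 0, 0, 0.5, 0], [-1, 0, 0, 0, 0]]])

```text
time_s: 17.1
tcp_pos: [0.5429, -0.1152, 0.2306]
eef_rot: [-180.0, 0.0, -71.8]
contact_force: [-0.1, 0.2, -2.1]
gripper_width: 0.0193
gripper_force: 60.0
```

Request:
jog_arm(deltas=[[[-1, 0, 0, 0, 0], [-1, 0, 0, 0, 0], [-1, 0, 0, 0, 0], [-1, 0, 0, 0, 0], [-1, 0, 0, 0, 0], [-1, 0, 0, 0, 0], [-1, 0, 0, 0, 0], [-1, 0, 0, 0, 0]]])

```text
time_s: 18.1
tcp_pos: [0.5429, -0.1152, 0.2306]
eef_rot: [-180.0, 0.0, -71.8]
contact_force: [0.1, 0.5, -1.5]
gripper_width: 0.0193
gripper_force: 60.0
```

Run:
```python
from m import *
meas()
i=r.camera_info('side');t=r.camera_info('top');z0=(r.get_state()['tcp_pos'][2]-.002)*1e3
for y,z in((-145,z0),(-30,z0),(60,z0),(85,z0),(85,z0-22)):print(y,z,np.round(proj(i,o0+ex*.0025+ey*y/1e3+[0,0,z/1e3]),1),np.round(proj(t,o0+ex*.0025+ey*y/1e3+[0,0,z/1e3]),1))
# lid shut: tab and spool/bottles
S=cv2.imread('pics/side0.png');N=r.capture('side');d=cv2.absdiff(S,N).max(2)
for n,(x0,y0,x1,y1) in dict(red=(230,188,244,222),yel=(237,168,249,199),spool=(284,240,310,266)).items(): print(n,np.median(d[y0:y1,x0:x1]),(d[y0:y1,x0:x1]>60).mean())
```

```text
tcp [  2.5 -99.6 230.6] [ 0.08  0.5  -1.52] [-0.156  0.072  0.019] 59.988731145858765 0.019298735025102466
side green []
side orange [(17.0, 295.4, 111.9, 293.0, 111.0, 6.0, 3.0), (87.0, 288.5, 149.4, 285.0, 144.0, 8.0, 12.0), (12.0, 299.2, 145.2, 294.0, 145.0, 10.0, 2.0)]
top green [(20.0, 351.8, 178.3, 349.0, 176.0, 7.0, 5.0), (11.0, 343.6, 181.5, 342.0, 180.0, 4.0, 4.0)]
top orange []
-145 228.57392154516634 [295.1 107.4] [399.8 160.6]
-30 228.57392154516634 [291.7 124.5] [348.7 178.7]
60 228.57392154516634 [288.6 140.2] [308.4 193. ]
85 228.57392154516634 [287.7 145. ] [297.2 197. ]
85 206.57392154516634 [287.5 153.5] [297.  197.9]
red 9.5 0.0
yel 11.0 0.0
spool 7.0 0.16420118343195267
```

```bash
python3 -c "
from plant import r
print(r.close_job())"
```

```text
the job is handed in; nothing more can be done
None
```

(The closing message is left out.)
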